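# Set the filter selector and fire the light source

### The arm

A 7-joint arm with a two-finger parallel gripper is mounted at the origin on a cart in front of the work surface, level with it; the furniture and walls round the work are solid. World frame = base frame: x ahead of the robot, y to its left, z up, the work surface at z = 0. Lengths are in mm, angles in rad, forces in N, time in s.
With the tool pointing down it reaches from about 350 to 900 mm from the base axis. Payload 8.1 kg.
Tool frame: the origin (TCP) lies at the very end of the fingers, on their centre line; the grasp point (between the pads) lies 19 mm behind it; z points along the fingers, y is the line along which they close (so a half turn about z gives the same grasp; the last joint's range is limited). The gripper opens to 92 mm and grips with 3 to 60 N. Pads are 19 mm wide; open, the fingers measure 130 mm over their backs; the gripper's body (75 mm by 190 mm) begins 47 mm behind the grasp point.
Start: joints at [-1.438, 0.434, 0.025, 1.573, -0.012, 1.134, -0.075], TCP at [146.04, 607.712, 226.742] pointing down, gripper open.
Joint ranges: [-2.62, 2.62], [-0.44, 2.09], [-1.27, 1.32], [0.08, 2.57], [-1.32, 4.46], [0.12, 2], [-2.74, 2.74]. Speed limits (rad/s): [2.22, 2.22, 3.01, 3.01, 3.14, 3.14, 3.14].

### API

Orientations are given as a unit quaternion [w, x, y, z].
In Python, from cell import bot, gripper_open, grab, solver, optics gives the robot as it stands. Calls block until the motion is done:
- bot.movep(position, orientation): joint-space move of the TCP to a pose.
- bot.move_straight(position, ori=None, vel=150, f_stop=None): straight line of the TCP; ori=None keeps the orientation; vel is the mean speed in mm/s. With f_stop (N) it stops when the force on the tool has changed by that much, and returns True; else False.
- bot.goto_joints(angles): joint-space move.
- gripper_open() and grab(): open the fingers fully, or close them until they stop; the grip force is fixed at half the most.
- bot.hold(seconds).
- solver.inverse_kinematics(position, orientation): joint angles nearest the present ones, or None.
- bot.observe(): the state.
- optics.capture(name): name is "scene" or "top" or "wrist"; returns the picture (384x512x3 uint8, blue, green, red); there is no depth.
- optics.camera_info(name): a dict with "camera_matrix" (3x3 intrinsics, pixels), "rvec" (rotation vector, rad) and "tvec" (3), from world to camera coordinates, as OpenCV has them; the wrist camera has in their place "mount" (4x4, takes a point from camera to tool coordinates, whose origin is the TCP and whose axes are the flange's). Camera axes: x right, y down, z forward; pixel columns grow to the right and rows downward; lengths in mm; the calibration is good to about 2 mm. A picture is of the moment at which its call begins: read the wrist's pose just before it. camera_info takes no time and is no camera call.
A pose or a line that the arm cannot do raises bot.Unreachable and nothing moves.
- bot.job_done(): hands the job in; it is judged then, once.
The state is a dict: "time_s": time; "joint_positions": joint angles; "joint_velocities": joint speeds; "joint_efforts": joint torques, N m; "tool_pos": TCP position; "tcp_rot": TCP orientation; "wrist_force": force on the tool from outside, world axes, zero at the start; "moment": the same for the moment, N m; "opening": opening from 0.0 (shut) to 1.0 (fully open); "gripper_force": force on a finger pad.
Only numpy, scipy, OpenCV 4.12 (cv2) and the standard library are available. Lean on these libraries where they do the work, as an engineer would, in place of code of your own. Each camera call takes 0.05 s, during which the arm holds its last target. There are 200 camera calls.

### The job

Push the upright tab of the bench light source's filter selector round with a fingertip until it points squarely at the middle of the label with the cross; do not pinch the tab. Then, and only then, press the push button on the light source fully down, let it come up again, and leave the selector on the cross. Leave the loupe, the tin and the roll of tape beside it where they are.

Things in the scene. Friction and masses are not known exactly. Their poses are not given: they have to be found in the camera images.
- light_source: grey housing 240 (x) x 270 (y) x 30 mm high, fixed to the table. Origin: centre of its underside, which is also on the upright axis of the selector; its -x side is the front, where the four round labels lie in an arc; z up. The selector disc is of aluminium (radius 58 mm, top 44 mm above the table, hub to 52 mm). A black lamp head (55 x 85 mm, top 66 mm above the table) stands on it at x = +90 mm.
- selector (a joint): turn of the selector disc that carries the tab. 0: the tab points along -x of light_source; positive = counter-clockwise seen from above, towards -y of light_source. Stops at +-1.75 rad; starts between -0.25 and 0.25. The labels lie at -1.4, -0.7, 0.7 and 1.4 rad. No springs or clicks: light friction (about 1.5 N at the tab), stays where it is left.
- tab_mid (a point): middle of the upright black tab on the disc: 59 mm from the axis, 63 mm above the table. The tab is 26 mm long radially (46 to 72 mm from the axis), 12 mm thick and stands from 44 to 82 mm above the table; free all round. Touching both of its flat sides at once counts as pinching.
- pointer (a point): the point at which the tab points: 96 mm from the axis, the radius of the label centres, 34 mm above the table; it turns with the selector.
- label_cross: round aluminium label plate, 33 mm across, with a black raised CROSS (two crossed bars 27 mm long), fixed on the housing 96 mm from the selector's axis; origin at the centre of its underside, 30 mm above the table. Which of the four places it has differs from run to run.
- label_disc: like label_cross, but with a solid black disc 22 mm across.
- label_bar: like label_cross, but with one single bar 27 x 7 mm.
- label_ring: like label_cross, but with a black ring 25 mm across.
- lamp_button (a joint): travel of the push button on the housing: 0 up, 0.006 m fully down; it springs back. Fully down takes about 4 N.
- lamp_button_top (a point): centre of the top of the grey round push button (28 mm across, in a black housing), at x = +45, y = +105 mm of light_source; it is pressed straight down.
- loupe: black stand loupe, 43 mm across, 32 mm high, loose on the left of the light source; origin at the centre of its underside.
- tin: small round aluminium tin, 44 mm across, 16 mm high, loose on the left of the light source; origin at the centre of its underside.
- tape_roll: roll of clear tape, 83 mm across, 26 mm high, lying loose on the left of the light source; origin at the centre of its underside.

How it is judged (in metres and radians):
On the way, in this order (a step that is already met when the one before it is completed fails the run):
1. the selector stands on the cross (horizontal distance between pointer and label_cross below 0.013 m and velocity of joint selector between -0.05 and 0.05 rad/s), for 0.3 s.
2. the button is pressed fully down (value of joint lamp_button above 0.0045 m), for 0.05 s.
At the end, for the whole second after the job is handed in: the selector rests with the point it points at within 13 mm (horizontally) of the centre of the cross label; the button was pressed (at least 4.5 of its 6 mm) after that and is up again; loupe, tin and tape roll are within 20 mm of where they stood (all of step 1 and value of joint lamp_button below 0.0015 m and distance of each of loupe, tin, tape_roll from where it was at the start of the episode below 0.02 m); the robot touches nothing.
It fails at once if the button is pressed while the selector is not on the cross (value of joint lamp_button above 0.003 m and not (horizontal distance between pointer and label_cross below 0.013 m)).
It fails at once if the tab is pinched (touched on both sides at once) (contact force between the fingers and selector_c3 above 1 N and contact force between the fingers and selector_c2 above 1 N).
It fails at once if the loupe is moved or lifted (distance of loupe from where it was at the start of the episode above 0.025 m).
It fails at once if the tin is moved or lifted (distance of tin from where it was at the start of the episode above 0.025 m).
It fails at once if the tape roll is moved or lifted (distance of tape_roll from where it was at the start of the episode above 0.025 m).
It also fails if it takes over 64 s, if anything falls off the work surface, if the arm or the gripper's body presses on something with over 40 N, if the wrist force passes 120 N, or if a joint passes its speed limit or range.

## Working session

There is one attempt and no reset: what is moved stays moved. The work goes in short steps, each a Python script; the robot and the scene stay as the last script left them, time stands still between calls to the robot, and variables do not carry over. Pictures are saved under pics/ and viewed, at most 10 in all, crops included, and the job is handed in when it is done.

```bash
mkdir -p pics
python3 - <<'E'
from cell import bot,optics
import cv2,numpy as np
for n in("scene","top","wrist"):
    im=optics.capture(n); cv2.imwrite(f"pics/{n}0.png",im); print(n,optics.camera_info(n))
a=cv2.imread("pics/top0.png"); b=cv2.imread("pics/scene0.png")
cv2.imwrite("pics/t0big.png",cv2.resize(a,(800,600)))
print(bot.observe())
E
```

```text
scene {'camera_matrix': array([[399.17158113,   0.        , 252.68972386],
       [  0.        , 399.17158113, 194.6519666 ],
       [  0.        ,   0.        ,   1.        ]]), 'rvec': array([ 2.33606604, -0.77777211,  0.29418904]), 'tvec': array([-484.13369453,  242.5369049 ,  756.44044391])}
top {'camera_matrix': array([[380.95802305,   0.        , 263.98202387],
       [  0.        , 380.95802305, 190.10857261],
       [  0.        ,   0.        ,   1.        ]]), 'rvec': array([ 2.13478141, -2.13820638,  0.20259518]), 'tvec': array([-103.47984536,  532.88735106,  860.34354707])}
wrist {'camera_matrix': array([[274.39121531,   0.        , 260.73628471],
       [  0.        , 274.39121531, 189.68101085],
       [  0.        ,   0.        ,   1.        ]]), 'mount': array([[-5.74880269e-04, -9.67198915e-01, -2.54019542e-01,
         6.84765109e+01],
       [ 9.99999429e-01, -7.84812847e-04,  7.25102454e-04,
         4.38968640e-01],
       [-9.00676107e-04, -2.54018980e-01,  9.67198814e-01,
        -1.58210656e+02],
       [ 0.00000000e+00,  0.00000000e+00,  0.00000000e+00,
         1.00000000e+00]])}
{'time_s': 0.15, 'joint_positions': array([-1.43762358,  0.43507772,  0.02495627,  1.57384781, -0.01160445,
        1.13400631, -0.07513746]), 'joint_velocities': array([-3.14930357e-05, -1.65319394e-03,  1.43642634e-04, -1.81668113e-03,
        2.83759944e-05, -3.98472160e-04, -7.53722895e-04]), 'joint_efforts': array([ 4.08980150e-04, -6.68260932e+01,  9.84997451e-01, -3.14689636e+01,
       -6.06605457e-02,  3.94921051e-02,  1.74718548e-04]), 'tool_pos': array([145.94230808, 607.33832475, 226.13143499]), 'tcp_rot': array([-2.12276392e-05,  1.17658865e-01,  9.93053893e-01, -5.96768075e-04]), 'wrist_force': array([-0.56951185,  0.36753415,  0.76621915]), 'moment': array([-0.02451116,  0.09076598,  0.01683438]), 'gripper_force': 0.0, 'opening': 0.999351502785242}
```

View pics/t0big.png

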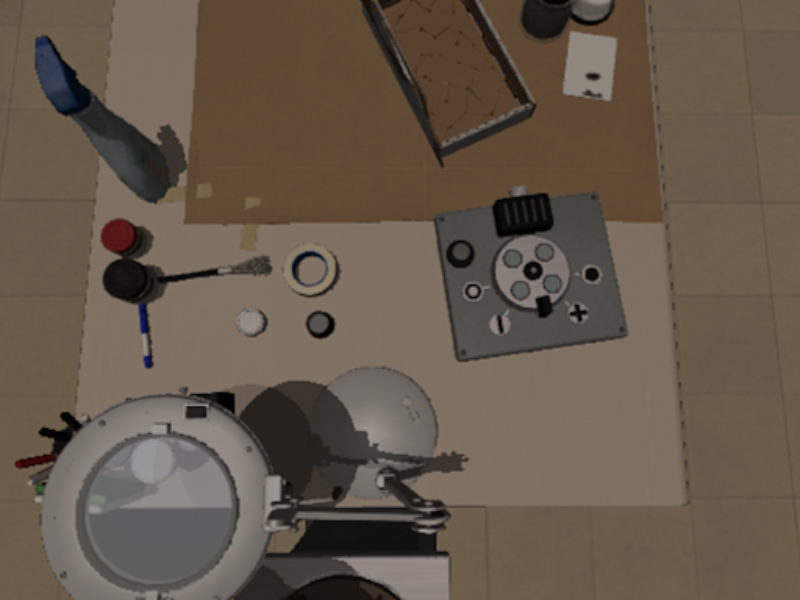

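View pics/scene0.png

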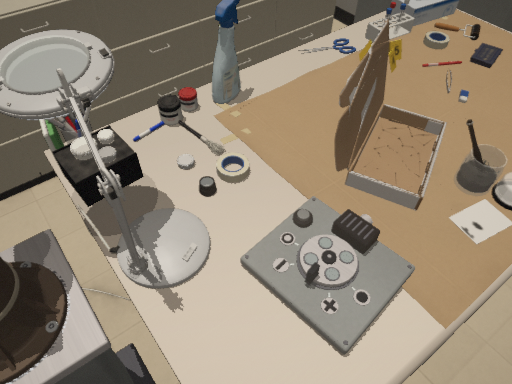

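The top view (800x600) shows the cross label at (578,313), disc at (592,273), bar at (500,324), ring at (473,291), tab at (543,306), button at (460,253). The tin, loupe and tape are on the left, well clear, and a magnifier lamp stands at the lower left. So the cross is at +0.7 rad.

```bash
cat > h.py <<'E'
import numpy as np,cv2
from cell import bot,optics,gripper_open,grab,solver
def ray(name,uv,z):
    c=optics.camera_info(name);R=cv2.Rodrigues(c["rvec"])[0];t=c["tvec"]
    d=R.T@np.linalg.inv(c["camera_matrix"])@np.array([uv[0],uv[1],1.]);o=-R.T@t
    return (o+d*(z-o[2])/d[2])
def proj(name,p):
    c=optics.camera_info(name);return cv2.projectPoints(np.float64([p]),c["rvec"],c["tvec"],c["camera_matrix"],None)[0].ravel()
def fit(P,Q): # Q=R P+t 2D
    P=np.array(P);Q=np.array(Q);a=(P-P.mean(0));b=(Q-Q.mean(0))
    th=np.arctan2((a[:,0]*b[:,1]-a[:,1]*b[:,0]).sum(),(a*b).sum())
    R=np.array([[np.cos(th),-np.sin(th)],[np.sin(th),np.cos(th)]]);t=Q.mean(0)-R@P.mean(0)
    return th,R,t,np.linalg.norm(P@R.T+t-Q,axis=1)
E
python3 - <<'E'
from h import *
im=cv2.imread("pics/top0.png");g=cv2.cvtColor(im,cv2.COLOR_BGR2GRAY)
def cen(u,v,r=9):
    u/=1.5625;v/=1.5625;x,y=int(u),int(v)
    p=g[y-r:y+r+1,x-r:x+r+1]
    bg=np.median(np.r_[p[0],p[-1]]);m=(abs(p.astype(float)-bg)>22).astype(np.uint8)
    n,l,s,c=cv2.connectedComponentsWithStats(cv2.morphologyEx(m,cv2.MORPH_CLOSE,np.ones((3,3))))
    k=1+np.argmax(s[1:,4]);b=s[k]
    print("blob",b,c[k]); pts=cv2.findNonZero((l==k).astype(np.uint8)); (cx,cy),rr=cv2.minEnclosingCircle(pts)
    print(rr); return np.array([c[k][0]+x-r,c[k][1]+y-r])
L={1.4:(592,273),.7:(578,313),-.7:(500,324),-1.4:(473,291)}
P=[];Q=[]
for a,(u,v) in L.items():
    P.append([-96*np.cos(a),-96*np.sin(a)]);Q.append(ray("top",cen(u,v),33)[:2])
th,R,t,e=fit(P,Q);print("pose",th,t,e)
for n,p in dict(cross=(370,200.5),btn=(460/1.5625,253/1.5625)).items(): print(n,ray("top",p,33))
print("btn pred",R@[45,105]+t, proj("top",[*(R@[45,105]+t),45])*1.5625)
tt=ray("top",(543/1.5625,306/1.5625),75)[:2];q=R.T@(tt-t);print("tab",q,np.arctan2(-q[1],-q[0]))
for n,p in dict(base=[0,0,0],tcp=[146,607,226]).items():print(n,proj("top",p)*1.5625)
for n,uv,z in(("tin",(250,322),16),("loupe",(320,324),32),("tape",(310,270),20),("lampTop",(155,510),350)):print(n,ray("top",np.array(uv)/1.5625,z))
E
```

```text
blob [  0   4  17  13 134] [ 9.17910448 10.26865672]
8.062357902526855
blob [  0   2  17  14 132] [9.31060606 8.60606061]
9.27206802368164
blob [  2   0  14  17 148] [8.79054054 9.        ]
8.567349433898926
blob [  3   3  16  13 151] [9.57615894 9.00662252]
7.905794143676758
pose 0.14347110015336484 [ 575.20964196 -288.81187814] [0.68466456 1.17747332 0.74127249 0.85400136]
cross [ 509.65178736 -360.99767333   33.        ]
btn [ 605.55429861 -179.46829581   33.        ]
btn pred [ 604.73445919 -178.45661018] [460.07518546 251.60483996]
tab [-61.40596903   0.66949585] -0.010902349299921232
base [340.87718888 665.73404874]
tcp [-231.16214806  615.40359882]
tin [498.80102944 148.96030488  16.        ]
loupe [493.46016433  37.57945833  32.        ]
tape [581.02964431  57.12603192  20.        ]
lampTop [275.37377289 143.59288815 350.        ]
```

View pics/wrist0.png

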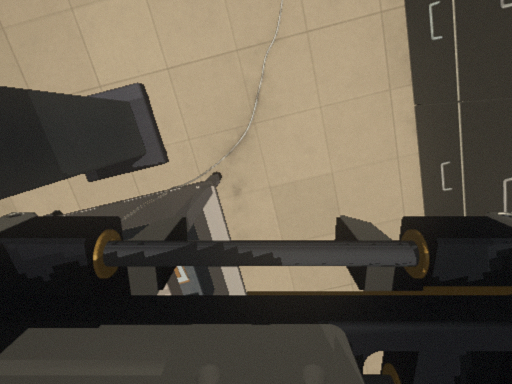

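Wrist view: only floor and furniture beneath the tool. The arm must swing past the magnifier lamp, so I triangulate its head before moving.

Run:
```python
from h import *
def tri(a,b):
    M=[]
    for n in("top","scene"):
        c=optics.camera_info(n);M.append(c["camera_matrix"]@np.c_[cv2.Rodrigues(c["rvec"])[0],c["tvec"]])
    X=cv2.triangulatePoints(M[0],M[1],np.float64(a)/1.5625,np.float64(b))
    X=X[:3,0]/X[3,0]; return X.round(),proj("top",X)*1.5625,proj("scene",X)
print("head",tri((155,510),(45,62)))
print("knob",tri((430,515),(132,262)),tri((275,505),(62,75)))
print("foot",ray("top",np.array([375,432])/1.5625,10),"foot scene",ray("scene",(165,245),10))
for n in("top","scene"):
    c=optics.camera_info(n);print(n,-cv2.Rodrigues(c["rvec"])[0].T@c["tvec"])
s=bot.observe();q=s["joint_positions"]
q2=solver.inverse_kinematics([520,-270,200],[0,np.cos(.55),np.sin(.55),0]);print(q2)
for z in(400,500,600,700):
  for r in(350,450,550): print(z,r,solver.inverse_kinematics([r*np.cos(1.335),r*np.sin(1.335),z],s["tcp_rot"]))
```

```text
head (array([282., 130., 383.]), array([155.3061013 , 508.92712906]), array([44.44437195, 62.06096186]))
knob (array([ 243., -128.,  150.]), array([433.24183896, 507.64995132]), array([126.71196901, 262.34101067])) (array([286.,  18., 417.]), array([273.60692192, 509.97124407]), array([64.76679039, 74.53710333]))
foot [330.16693567 -47.08472916  10.        ] foot scene [337.50348856 -42.62159053  10.        ]
top [374.87117983 -91.22632298 941.28496366]
scene [ 200.18238982 -530.2491816   737.68187304]
[-0.18529993  0.48791612  0.84124493  1.75343923 -0.40647714  1.0841089
  0.32189247]
400 350 [-1.47878761e+00 -1.39563465e-01 -7.68203369e-03  1.83668124e+00
 -1.16015840e-03  1.44566234e+00 -1.51316631e-01]
400 450 [-1.46886135e+00  4.14754982e-02  1.58164650e-02  1.66729174e+00
 -7.05051314e-04  1.43402416e+00 -1.18029339e-01]
400 550 [-1.45750059  0.22037053  0.03267547  1.45812382 -0.00719194  1.46440918
 -0.08991034]
500 350 [-1.48846893e+00 -1.41864864e-01  4.32507745e-04  1.60415540e+00
 -2.33933754e-05  1.68049341e+00 -1.53111148e-01]
500 450 [-1.48011056e+00  3.70239139e-02  2.77345376e-02  1.43759077e+00
 -1.07345628e-03  1.66818569e+00 -1.17565947e-01]
500 550 [-1.4672984   0.22174929  0.04789177  1.22223778 -0.01062043  1.6990388
 -0.0869911 ]
600 350 [-1.49932712e+00 -1.02290847e-01  9.49193487e-03  1.33055990e+00
  9.37461644e-04  1.91451004e+00 -1.54637786e-01]
600 450 [-1.49206825  0.07662992  0.04369289  1.15506353 -0.00358687  1.91116374
 -0.11476462]
600 550 [-1.47631157  0.27368862  0.071602    0.9113771  -0.02087367  1.95831206
 -0.08029959]
700 350 None
700 450 None
700 550 None
```

Run:
```python
from h import *
s=bot.observe();q0=s["joint_positions"]
q=solver.inverse_kinematics([550*np.cos(1.335),550*np.sin(1.335),600],s["tcp_rot"])
bot.goto_joints(q); q=q.copy() if hasattr(q,'copy') else np.array(q)
q=np.array(q);q[2]=0;q[0]=0.46;bot.goto_joints(q)
grab()
s=bot.observe();print(s["time_s"],s["tool_pos"],s["tcp_rot"],s["wrist_force"],s["opening"])
C=np.array([575.2,-288.8]);yaw=.1435
def tool(phi,off=-15.5,z=60,r=59):
    a=np.pi+yaw+phi;e=np.array([np.cos(a),np.sin(a)]);t=np.array([-e[1],e[0]])
    x=a-np.pi/2   # tool x angle
    return [*(C+r*e+off*t),z],[0,np.cos(x/2),np.sin(x/2),0]
p,o=tool(-.5,z=200)
print(p,o,solver.inverse_kinematics(p,o))
bot.movep(p,o)
p,o=tool(-.5)
print(bot.move_straight(p,o,vel=80,f_stop=8))
s=bot.observe();print(s["time_s"],s["tool_pos"],s["joint_positions"],s["wrist_force"])
cv2.imwrite("pics/s1.png",optics.capture("scene")[180:340,200:440].repeat(3,0).repeat(3,1))
cv2.imwrite("pics/w1.png",optics.capture("wrist"))
```

```text
6.1167 [ 468.96618644 -283.92537322  599.51506966] [-0.00614988  0.86819538  0.49612769  0.00750224] [-0.90586504  0.63913455  0.3628665 ] 0.0014252558985338862
[np.float64(525.3191260044589), np.float64(-253.68378708572138), 200] [0, np.float64(0.8212784069371664), np.float64(0.5705276314945229), 0] [ 0.42052993  0.3946142  -0.08545481  1.7069343   0.03802092  1.041655
 -0.03408517]
False
9.5167 [ 525.60124299 -253.83068485   60.4480625 ] [ 0.4156973   0.55510936 -0.08101643  1.84402836  0.06307525  0.74411025
 -0.05616523] [ 0.05325766 -0.26800253 -0.40048914]
```

View pics/s1.png

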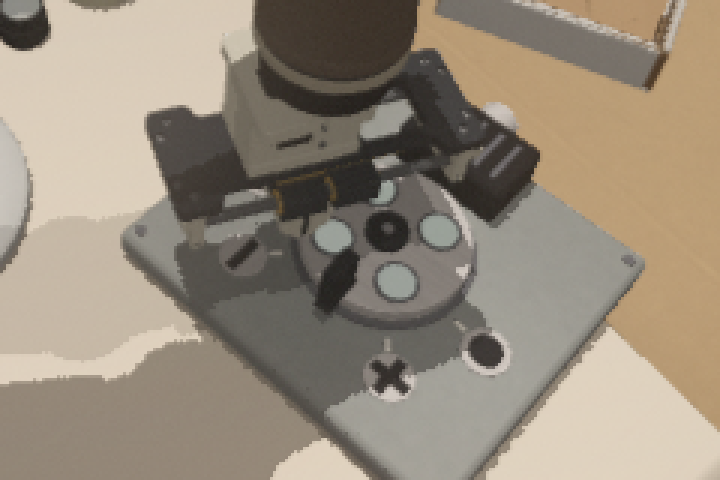

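The fingertip is beside the tab on the bar-label side (tab at (338,280), cross at (390,378) in the crop) and nothing is touched. Pushing along the arc.

```bash
cat >> h.py <<'E'
C=np.array([575.2,-288.8]);yaw=.1435
def tool(phi,off=-15.5,z=60,r=59):
    a=np.pi+yaw+phi;e=np.array([np.cos(a),np.sin(a)]);t=np.array([-e[1],e[0]])
    x=a-np.pi/2
    return [*(C+r*e+off*t),z],[0,np.cos(x/2),np.sin(x/2),0]
E
python3 - <<'E'
from h import *
for phi in np.linspace(-.4,.7,12):
    p,o=tool(phi);bot.move_straight(p,o,vel=35)
    s=bot.observe();print(round(phi,2),s["wrist_force"].round(1))
bot.hold(.3)
# back off and lift
p,o=tool(.7,off=-40);bot.move_straight(p,o,vel=60)
p,o=tool(.7,off=-40,z=160);bot.move_straight(p,o,vel=100)
p[0]-=0; bot.movep([*(C+np.array([30,150])),250],o)
print(bot.observe()["time_s"],bot.observe()["joint_positions"])
cv2.imwrite("pics/t2.png",cv2.resize(optics.capture("top")[110:250,260:420],(640,560)))
E
```

```text
-0.4 [ 0.1 -0.2 -1. ]
-0.3 [-0.   0.2  0.1]
-0.2 [ 0.3 -0.3  0.2]
-0.1 [ 0.1 -0.   0.2]
0.0 [0.  1.3 0.4]
0.1 [ 0.4 -0.5  0.3]
0.2 [ 0.8 -0.5 -0.3]
0.3 [-0.2  0.3 -0.8]
0.4 [-0.5  0.1  0.3]
0.5 [ 0.2 -0.1  0.5]
0.6 [-0.9  0.2 -0.2]
0.7 [ 0.   0.5 -0.5]
16.3917 [ 0.46332102  0.45976894 -0.47709023  1.52065758  0.22046134  1.21667279
  0.79313427]
```

View pics/t2.png

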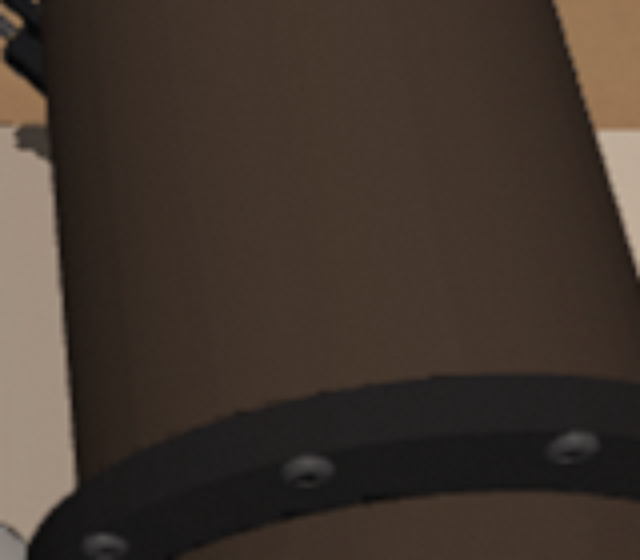

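The top view is blocked by the arm, so I check with the scene camera from over the button.

Run:
```python
from h import *
x=yaw+np.pi/2;o=[0,np.cos(x/2),np.sin(x/2),0]
B=[604.7,-178.5]
bot.movep([*B,160],o); 
s=bot.observe();print(s["time_s"],s["joint_positions"])
im=optics.capture("scene");cv2.imwrite("pics/s3raw.png",im)
cv2.imwrite("pics/s3.png",im[180:340,200:440].repeat(3,0).repeat(3,1))
# predicted tab top centre for several angles in crop pixels
for phi in(.5,.6,.7,.8):
    e=[np.cos(np.pi+yaw+phi),np.sin(np.pi+yaw+phi)]
    print(phi,[((proj("scene",[*(C+r*np.array(e)),82])-[200,180])*3).round(1) for r in(46,72)])
print("cross",(proj("scene",[*tool(.7,0,33,96)[0]])-[200,180])*3)
```

```text
17.0667 [ 0.40929792  0.52454065 -0.30569734  1.61881469  0.17720255  1.02608791
  0.19551359]
0.5 [array([378.6, 266.6]), array([371.6, 302.9])]
0.6 [array([386. , 268.1]), array([383.5, 305.4])]
0.7 [array([393.5, 269. ]), array([395.4, 306.9])]
0.8 [array([400.9, 269.3]), array([407.3, 307.2])]
cross [384.7398566  379.08760663]
```

View pics/s3.png

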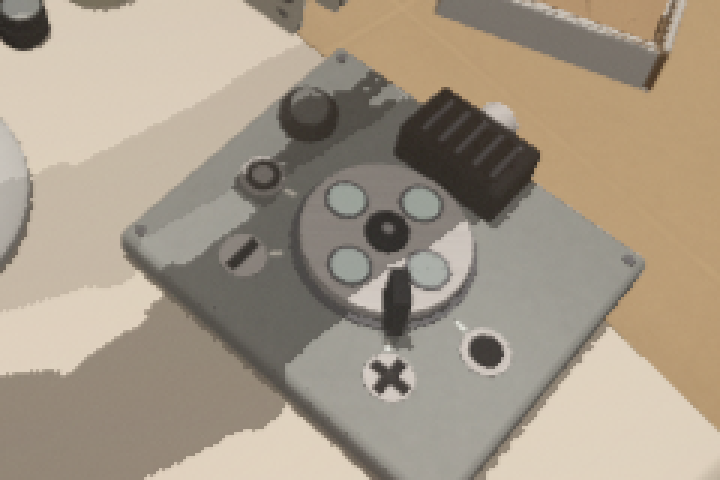

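The tab's top centreline is at about (398,287). With the crop's +5 px offset taken from the cross label (390,378), that gives about 0.68 rad, so it is on the cross. Next I press the button.

Run:
```python
from h import *
B=[604.7,-178.5]
bot.move_straight([*B,75],vel=100)
print(bot.move_straight([*B,36],vel=15,f_stop=1.8)); s=bot.observe();print(s["time_s"],s["tool_pos"],s["wrist_force"])
z=s["tool_pos"][2]
for i in range(12):
    z-=1; bot.move_straight([*B,z],vel=15); s=bot.observe();f=s["wrist_force"]
    print(z.round(1),s["tool_pos"][2].round(1),f.round(1))
    if f[2]>12: break
cv2.imwrite("pics/s4.png",optics.capture("scene")[180:280,230:380].repeat(4,0).repeat(4,1))
```

```text
True
19.7167 [ 604.62156745 -178.48825575   49.37727738] [ 1.09117286 -0.13710945  3.13024165]
48.4 48.4 [-0.3 -0.8  3.2]
47.4 47.4 [0.1 0.3 3.6]
46.4 46.4 [-1.  -0.3  3.8]
45.4 46.2 [-3.6  0.2 10.7]
44.4 46.0 [-6.   1.  20.1]
```

View pics/s4.png

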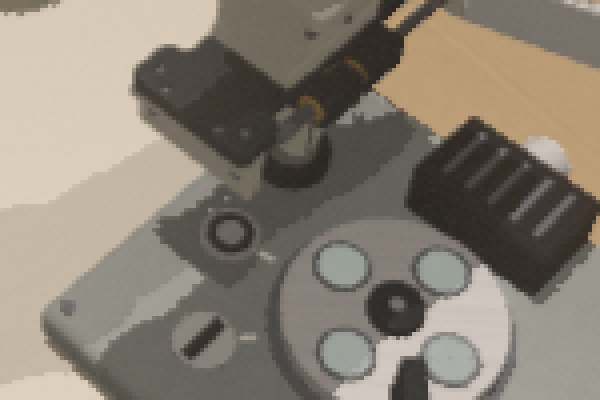

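The fingertips are on the button at (297,160), and it reached a hard stop just after about 4 N. I read the travel while releasing it.

Run:
```python
from h import *
B=[604.7,-178.5]
bot.hold(.2)
for z in(47,49,50,51,51.5,52,52.5,53,54):
    bot.move_straight([*B,z],vel=15);bot.hold(.1);f=[bot.observe()["wrist_force"][2]]
    for i in range(4): bot.hold(.03);f.append(bot.observe()["wrist_force"][2])
    print(z,np.mean(f).round(2))
bot.move_straight([*B,160],vel=100)
print(bot.observe()["time_s"])
cv2.imwrite("pics/s5.png",optics.capture("scene")[150:340,180:440].repeat(3,0).repeat(3,1))
```

```text
47 3.78
49 2.79
50 2.43
51 1.66
51.5 1.21
52 1.29
52.5 0.81
53 -0.16
54 0.5
26.8833
```

View pics/s5.png

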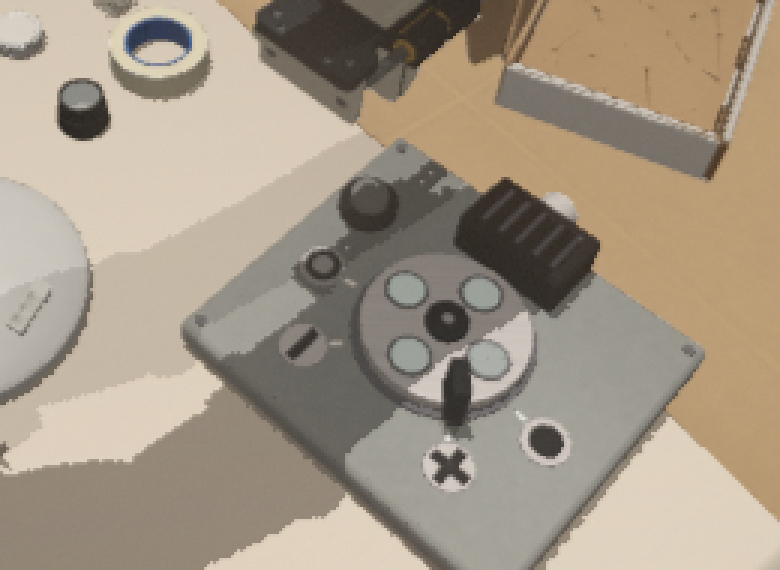

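The force fell away by about 52.5 and the hard stop was at 46.2, so the button made its full 6 mm of travel. The picture shows the tab at (457,390) pointing at the cross (450,467), the button up, the loupe and tape in place, and the arm clear.

```bash
python3 -c "
from cell import bot
print(bot.job_done())"
```

```text
the job is handed in; nothing more can be done
None
```

I handed the job in after the selector was pushed to the cross (about 0.68 rad of 0.70), the button was pressed its full 6 mm and let up again, and nothing else was touched; the judge's verdict was not shown.

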